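# Throw the locking supply toggle at the strip bench

### The job

Two grey switch boxes stand on the bench. The one whose lever carries a square lift collar feeds the clamp fixture: raise its collar to unlock it, throw the lever all the way over to its other end, away from the robot, and let the collar drop home there. Do not throw the other box's ball-knob lever.

Things in the scene. Friction and masses are not known exactly. Their poses are not given: they have to be found in the camera images.
- collar_grip (a point): Centre of the square lift collar, moves with it: a ribbed aluminium block on the lever, flats 24 mm apart along this y, 26 mm along x, 26 mm tall along z. z runs up along the lever, whose rod ends 39 mm above (collar down); y is level, parallel to the hinge; x is the way to throw it. Hinge line: 57 mm below along z with the collar down (75 mm fully up). Grip the flats.
- lock_lever (a joint): Collared lever's angle, rad: 0 leans 25 deg to the robot's side (starts 0 to 0.05), 0.436 upright, 0.873 end stop, leaning 25 deg away: the finish. Collar down: 0.1 of play, then blocked. Collar up: about 1 N at the collar swings it; stays where left. Hinge 45 mm over the table, in a fixed grey box 110x80x50 mm turned up to 35 deg; steel cheeks within 11 mm of the lever's plane reach 82 mm height.
- lock_collar (a joint): Collar's height along its lever, m: 0 down, 0.018 fully raised. It clears the lock at 0.012. A spring pushes it down with 3 N when down, 6 N when fully raised. Let go within about 0.1 rad of either end of the lever's swing it drops back to 0 by itself; in between it rests on the lock at 0.006 or more.
- plain_lever (a joint): Lever angle of the other grey box, rad: same box size and finish, but a plain rod without collar, ending in a black ball 28 mm across, 129 mm above the table when upright. 0 leans to the robot's side (it starts at 0 to 0.1), 0.873 thrown. Leave it unthrown. The two boxes stand about 0.16 to 0.32 m apart, either one on the left.
There are look-alikes about, which are no part of the job. Leave any purple look-alike of the part that bears plain_lever alone.

How it is judged:
On the way, in this order (a step that is already met when the one before it is completed fails the run):
1. the collar is raised while the lever is still at its first end (value of joint lock_collar above 0.009 m and value of joint lock_lever below 0.2 rad), for 0.05 s.
2. the lever is thrown to its other end (value of joint lock_lever above 0.76 rad), for 0.1 s.
At the end, for the whole second after the job is handed in: The locking toggle's lever stands within 0.13 rad of its far end stop with the collar down to within 3 mm of home, and the ball-knob lever is still at its near end (less than 0.3 rad) (value of joint lock_lever above 0.74 rad and value of joint lock_collar below 0.003 m and value of joint plain_lever below 0.3 rad); the robot touches nothing.
It fails at once if the locking lever is forced across with its collar down (value of joint lock_collar below 0.005 m and value of joint lock_lever between 0.25 and 0.62 rad).
It fails at once if the ball-knob lever is thrown (value of joint plain_lever above 0.4 rad).
It also fails if it takes over 32 s, if anything falls off the work surface, if the arm or the gripper's body presses on something with over 40 N, if the wrist force passes 120 N, or if a joint passes its speed limit or range.

### The arm

A 6-joint arm with a two-finger parallel gripper is mounted at the origin on the work surface; the furniture and walls round the work are solid. World frame = base frame: x ahead of the robot, y to its left, z up, the work surface at z = 0. Lengths are in m, angles in rad, forces in N, time in s.
With the tool pointing down it reaches from about 0.35 to 0.975 m from the base axis. Payload 4.9 kg.
Tool frame: the origin (TCP) lies at the very end of the fingers, on their centre line; the grasp point (between the pads) lies 19 mm behind it (ctrl.grip_point_offset is the distance from the TCP to the grasp point, in m); z points along the fingers, y is the line along which they close (so a half turn about z gives the same grasp; the last joint's range is limited). The gripper opens to 85 mm and grips with 20 to 120 N. Pads are 22 mm wide; open, the fingers measure 114 mm over their backs; the gripper's body (76 mm by 85 mm) begins 54 mm behind the grasp point. The pads swing forward as they close: fully open they stand 13 mm farther back than shut.
Start: joints at [-1.333, 0.053, 1.613, -0, 1.476, -0.119], TCP at [0.218, -0.586, 0.231] pointing down, gripper open.
Joint ranges: [-3.01, 3.01], [-1.01, 2.22], [0.06, 2.58], [-1.02, 4.17], [0.09, 2.62], [-3.14, 3.14]. Speed limits (rad/s): [2.57, 2.57, 3.14, 3.14, 3.14, 3.14].

### API

Orientations are given as a rotation vector (axis times angle).
In Python, from station import ctrl gives the robot as it stands.
- The arm moves only by the tool send_rows, never from a script. Its argument "rows" is a list of rows, each a list of 3 entries, a list of its own where there are three numbers: the finger opening in cm, from 0 to 8.54, then the shift along the tool's x, y, z in cm, then the turn about the tool's z in degrees. A call has 1 to 10 rows; each row shifts and turns the commanded pose from where the row before left it, along the tool's axes as they then stand; what a row does not reach is not made up. A row lasts 1/8 s, in which the tool goes at most 62.5 mm and 10.7 degrees, less where a joint would pass 70% of its speed; a pose out of reach is approached as far as the arm can. A call with a gripper value outside its range is refused whole. The fingers move at their own pace and stop on an object; "newtons" is the grip in N (left out, the last holds). Time passes only in rows, so rows that do not move let the fingers close. It gives the time, the measured TCP pose, the force, the opening and the grip force at its end, in the units of the state.
- ctrl.get_obs(): the state, without advancing time (a new reading comes with each control period).
- ctrl.get_image(name): name is "side" or "top"; returns a dict with "frame" (384x512x3 uint8, red, green, blue), "range_z" (384x512 float32, m along the optical axis (not along the pixel's ray), 0 where there is no reading), "fx", "fy", "cx", "cy" (pixels), "cam_to_world" (4x4, takes a point from camera to world coordinates). Camera axes: x right, y down, z forward; pixel columns grow to the right and rows downward; lengths in m; the calibration is good to about 2 mm. A picture is of the moment at which its call begins.
- ctrl.finish_job(): hands the job in; it is judged then, once.
The state is a dict: "t": time; "q": joint angles; "dq": joint speeds; "effort": joint torques, N m; "tool_pos": TCP position; "tool_rot": TCP orientation; "contact_force": force on the tool from outside, world axes, zero at the start; "wrist_torque": the same for the moment, N m; "opening": finger opening in m; "grip_force": force on a finger pad.
Only numpy, scipy, OpenCV 4.12 (cv2) and the standard library are available. Lean on these libraries where they do the work, as an engineer would, in place of code of your own. Each camera call takes 0.05 s, during which the arm holds its last target. There are 200 camera calls.

## Working session

There is one attempt and no reset: what is moved stays moved. The work goes in short steps, Python scripts to look and compute and a tool call to move; the robot and the scene stay as the last step left them, time stands still between calls to the robot, and variables do not carry over. Pictures are saved under pics/ and viewed, at most 10 in all, crops included, and the job is handed in when it is done.

Besides the shell and the picture viewer there is one more tool, called by a JSON object that holds its "fn" and its "kwargs". send_rows: Moves the arm, as the interface text tells. Its arguments: {"type":"object","properties":{"rows":{"type":"array","items":{"type":"array"}},"newtons":{"type":"number"}},"required":["rows"]}

```bash
mkdir -p pics; cat > h.py <<'E'
import numpy as np, cv2
from station import ctrl
def grab(n):
    d=ctrl.get_image(n); np.savez(f'{n}.npz',**{k:v for k,v in d.items()}); return d
def world(d):
    z=d['range_z']; v,u=np.mgrid[:z.shape[0],:z.shape[1]]
    P=np.stack([(u-d['cx'])/d['fx']*z,(v-d['cy'])/d['fy']*z,z,np.ones_like(z)],-1)
    return (P@np.array(d['cam_to_world']).T)[...,:3]
E
python3 - <<'E'
from h import *
for n in('top','side'):
    d=grab(n); cv2.imwrite(f'pics/{n}0.png',d['frame'][...,::-1]); print(np.round(d['cam_to_world'],3),d['fx'])
o=ctrl.get_obs(); print(o['t'],o['tool_pos'],o['tool_rot'],o['opening'])
E
```

```text
[[-0.012 -0.998  0.06   0.3  ]
 [-1.     0.012  0.007 -0.015]
 [-0.008 -0.06  -0.998  1.479]
 [ 0.     0.     0.     1.   ]] 439.22447243134724
[[-0.956 -0.109  0.272  0.163]
 [-0.293  0.407 -0.865  0.758]
 [-0.017 -0.907 -0.421  0.47 ]
 [ 0.     0.     0.     1.   ]] 361.08138232640675
0.1 [ 0.21813646 -0.5850838   0.23016054] [-3.08987359e+00 -5.57096535e-01  1.89526537e-04] 0.08558175051457888
```

View pics/top0.png

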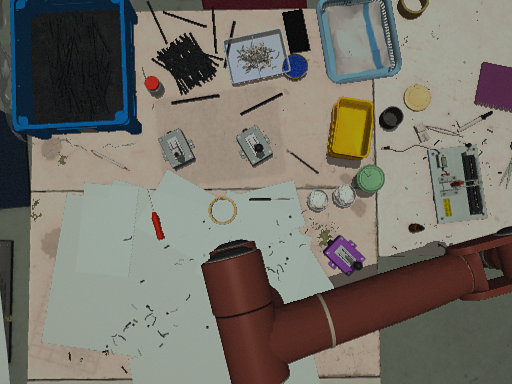

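View pics/side0.png

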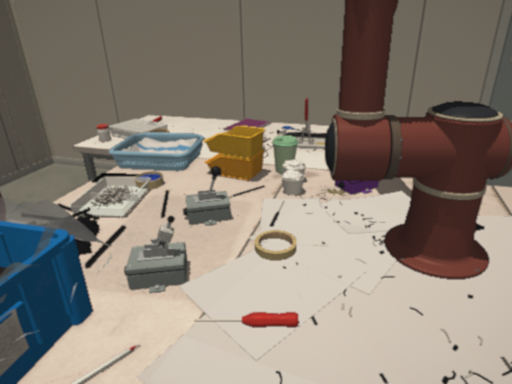

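Candidates: the grey box at top (177,149) / side (157,262), the grey box at top (255,146) / side (208,205), and a purple look-alike at top (345,255). The first one seems to carry a square collar and the second a black ball. I'll check this in one enlarged crop.

```bash
python3 - <<'E'
from h import *
t=dict(np.load('top.npz'));s=dict(np.load('side.npz'))
a=cv2.resize(t['frame'][120:175,150:280],None,fx=6,fy=6,interpolation=cv2.INTER_CUBIC)[:300,:780]
b=cv2.resize(s['frame'][205:295,115:205],(300,300),interpolation=cv2.INTER_CUBIC)
c=cv2.resize(s['frame'][160:230,175:245],(300,300),interpolation=cv2.INTER_CUBIC)
o=np.zeros((600,780,3),np.uint8);o[:300]=a;o[300:,:300]=b;o[300:,310:610]=c
cv2.imwrite('pics/crop.png',o[...,::-1])
for n,d,r in(('top',t,(120,175,150,285)),('side',s,(205,295,115,205))):
    W=world(d)[r[0]:r[1],r[2]:r[3]]
    if n=='top':
        for nm,sl in(('L',slice(0,50)),('R',slice(75,130))):
            w=W[:,sl].reshape(-1,3)
            b=w[(w[:,2]>.04)&(w[:,2]<.056)]; rr=cv2.minAreaRect(b[:,:2].astype(np.float32)*1000)
            print(nm,len(b),rr)
            for lo,hi in((.065,.085),(.085,.1),(.1,.115),(.115,.16)):
                h=w[(w[:,2]>lo)&(w[:,2]<=hi)]; print(lo,len(h),h.mean(0).round(4) if len(h) else '',)
    else:
        w=W.reshape(-1,3)
        for lo in np.arange(.05,.15,.01):
            h=w[(w[:,2]>lo)&(w[:,2]<=lo+.01)&(w[:,0]>.4)]; print('s',lo.round(3),len(h),h.mean(0).round(4) if len(h) else '',h.min(0).round(3) if len(h) else '',h.max(0).round(3) if len(h) else '')
E
```

```text
L 661 ((542.9306030273438, 249.2901611328125), (110.92515563964844, 79.66316223144531), 25.040550231933594)
0.065 22 [0.5505 0.2535 0.0743]
0.085 8 [0.5327 0.2376 0.0928]
0.1 48 [0.5215 0.2372 0.1085]
0.115 25 [0.513  0.2347 0.1278]
R 680 ((550.9156494140625, -8.602561950683594), (110.17564392089844, 79.95414733886719), 30.226957321166992)
0.065 24 [ 0.5537 -0.0058  0.0719]
0.085 0 
0.1 0 
0.115 62 [ 0.5259 -0.0226  0.1342]
s 0.05 680 [0.5376 0.2486 0.0518] [0.479 0.027 0.05 ] [0.602 0.304 0.06 ]
s 0.06 138 [0.5416 0.2534 0.0651] [0.518 0.231 0.06 ] [0.567 0.268 0.07 ]
s 0.07 120 [0.5387 0.2497 0.0746] [0.518 0.232 0.07 ] [0.567 0.266 0.08 ]
s 0.08 54 [0.5276 0.248  0.0842] [0.507 0.239 0.08 ] [0.554 0.26  0.09 ]
s 0.09 69 [0.5183 0.2475 0.0953] [0.505 0.219 0.09 ] [0.539 0.254 0.1  ]
s 0.1 92 [0.5148 0.2429 0.105 ] [0.503 0.223 0.1  ] [0.534 0.254 0.11 ]
s 0.11 60 [0.5198 0.2393 0.1128] [0.509 0.229 0.11 ] [0.534 0.252 0.119]
s 0.12 26 [0.5073 0.2354 0.1258] [0.502 0.229 0.121] [0.514 0.239 0.13 ]
s 0.13 24 [0.5081 0.2336 0.1324] [0.503 0.224 0.13 ] [0.513 0.239 0.135]
s 0.14 0
```

View pics/crop.png

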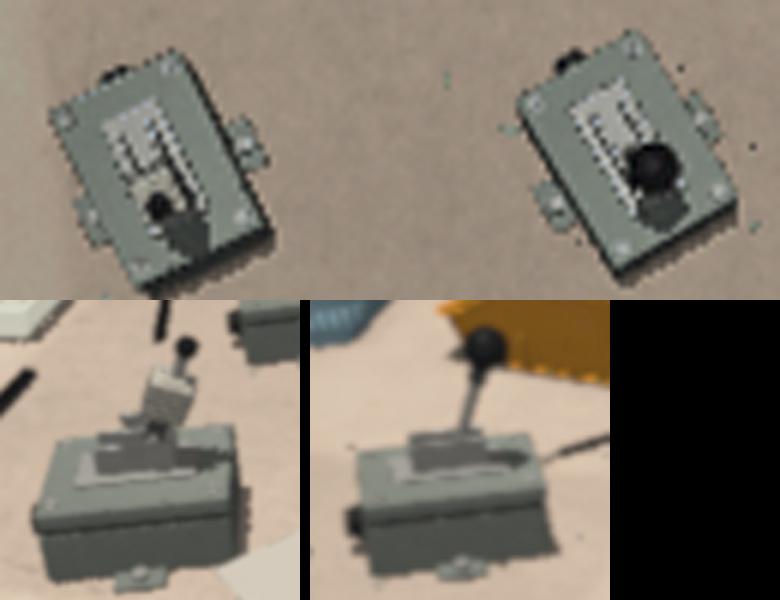

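Confirmed: the left box (top (177,149)) has the square collar at crop (155,190). The right one (top crop (655,168)) has the black ball. The purple box is a look-alike. The hinge is at about (0.543, 0.249) with yaw 25°.

```bash
cat >> h.py <<'E'
from scipy.spatial.transform import Rotation as Ro
H=np.array([.543,.2493,.045]);yaw=np.radians(25);X=np.array([np.cos(yaw),np.sin(yaw),0]);Z=np.array([0,0,1.])
def coll(th,up,dz=0): # collar TCP target
    a=th-.436; return H+(.057+up)*(np.sin(a)*X+np.cos(a)*Z)+Z*(dz-.019)
def shift(p,t,R): return (R.T@(np.array(t)-p)*100).round(2)
E
python3 - <<'E'
from h import *
o=ctrl.get_obs();R=Ro.from_rotvec(o['tool_rot']).as_matrix();print(ctrl.grip_point_offset,np.degrees(np.arctan2(R[1,0],R[0,0])))
p=o['tool_pos'];A=np.array([.45,-.2,.25]);B=coll(.025,0,.003);Bu=B.copy();Bu[2]=.2
print(B,shift(p,A,R)); Rt=Ro.from_euler('z',25,degrees=True).as_matrix()@np.diag([1,-1,-1]); print(shift(A,Bu,Rt),shift(Bu,B,Rt))
E
```

```text
0.0187 20.440956880210106
[0.52236066 0.23967572 0.08125314] [ 35.18 -27.99  -1.92]
[ 25.14 -36.79   5.  ] [ 0.    0.   11.87]
```

{"fn": "send_rows", "kwargs": {"rows": [[8.5,[3.5,-2.8,-0.2],0],[8.5,[3.5,-2.8,-0.2],0],[8.5,[3.5,-2.8,-0.2],0],[8.5,[3.5,-2.8,-0.2],0],[8.5,[3.5,-2.8,-0.2],0],[8.5,[3.5,-2.8,-0.2],0],[8.5,[3.5,-2.8,-0.2],0],[8.5,[3.5,-2.8,-0.2],0],[8.5,[3.5,-2.8,-0.2],0],[8.5,[3.5,-2.8,-0.2],-4.56]], "newtons": 60}}

```text
t: 1.35
tool_pos: [0.4488, -0.1995, 0.2509]
tool_rot: [-3.066, -0.683, 0.001]
contact_force: [0.2, -0.2, -0.1]
opening: 0.0849
grip_force: 0.0
```

{"fn": "send_rows", "kwargs": {"rows": [[8.5,[2.8,-4.0,0.5],0],[8.5,[2.8,-4.0,0.5],0],[8.5,[2.8,-4.0,0.5],0],[8.5,[2.8,-4.0,0.5],0],[8.5,[2.8,-4.0,0.5],0],[8.5,[2.8,-4.0,0.5],0],[8.5,[2.8,-4.0,0.5],0],[8.5,[2.8,-4.0,0.5],0],[8.5,[2.5,-4.0,0.5],0],[8.5,[0,0,0],0]]}}

```text
t: 2.6
tool_pos: [0.5211, 0.2329, 0.205]
tool_rot: [-3.066, -0.686, 0.004]
contact_force: [1.1, 0.1, 0.3]
opening: 0.0852
grip_force: 0.0
```

```bash
python3 - <<'E'
from h import *
o=ctrl.get_obs();R=Ro.from_rotvec(o['tool_rot']).as_matrix();print(o['t'],o['tool_pos'],np.degrees(np.arctan2(R[1,0],R[0,0])),shift(o['tool_pos'],coll(.025,0,.003),R),o['opening'],o['contact_force'])
E
```

```text
2.6 [0.52114606 0.23285368 0.2049532 ] 25.231359153040056 [ 0.43 -0.56 12.37] 0.08516192452873439 [1.11218577 0.0834284  0.25420779]
```

{"fn": "send_rows", "kwargs": {"rows": [[8.5,[0.4,-0.5,2.4],0.2],[8.5,[0,0,2.5],0],[8.5,[0,0,2.5],0],[8.5,[0,0,2.5],0],[8.5,[0,0,1.5],0],[8.5,[0,0,0.9],0],[8.5,[0,0,0],0]]}}

```text
t: 3.48
tool_pos: [0.5233, 0.2365, 0.083]
tool_rot: [3.068, 0.674, -0.001]
contact_force: [0.5, 1.1, 0.4]
opening: 0.0848
grip_force: 0.0
```

```bash
python3 - <<'E'
from h import *
o=ctrl.get_obs();R=Ro.from_rotvec(o['tool_rot']).as_matrix();print(o['t'],o['tool_pos'],np.degrees(np.arctan2(R[1,0],R[0,0])),shift(o['tool_pos'],coll(.025,0,.003),R),o['opening'],o['contact_force'])
d=grab('side');cv2.imwrite('pics/s1.png',cv2.resize(d['frame'][180:300,80:240],None,fx=4,fy=4,interpolation=cv2.INTER_CUBIC)[...,::-1])
E
```

```text
3.475 [0.52334159 0.2364526  0.08304201] 24.78863883161908 [ 0.05 -0.33  0.18] 0.08479388124778592 [0.48069054 1.05152952 0.35767847]
```

View pics/s1.png

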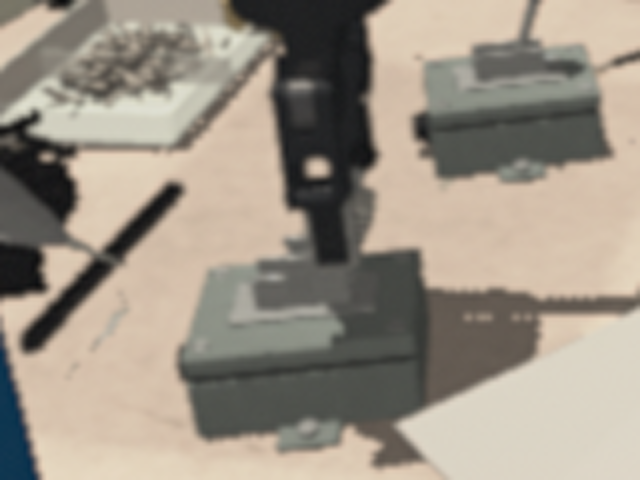

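The near finger is at (330,230) and the collar is just behind it at (360,210), with everything above the cheeks. I'll nudge the tool and close.

{"fn": "send_rows", "kwargs": {"rows": [[8.5,[-0.15,-0.25,0.15],0],[4,[0,0,0],0],[2,[0,0,0],0],[2,[0,0,0],0],[2,[0,0,0],0],[2,[0,0,0],0]], "newtons": 60}}

```text
t: 4.28
tool_pos: [0.5216, 0.2372, 0.0824]
tool_rot: [3.065, 0.675, 0.0]
contact_force: [0.3, -5.0, 2.9]
opening: 0.0229
grip_force: 60.3
```

```bash
python3 - <<'E'
from h import *
o=ctrl.get_obs();R=Ro.from_rotvec(o['tool_rot']).as_matrix();print(o['t'],o['tool_pos'],shift(o['tool_pos'],coll(.025,0,.003),R),R.T@o['contact_force'])
d=grab('side');cv2.imwrite('pics/s2.png',cv2.resize(d['frame'][180:300,80:240],None,fx=4,fy=4,interpolation=cv2.INTER_CUBIC)[...,::-1])
E
```

```text
4.275 [0.5216463  0.23718592 0.08240781] [ 0.17 -0.2   0.11] [-1.8345047   4.67747112 -2.88933676]
```

View pics/s2.png

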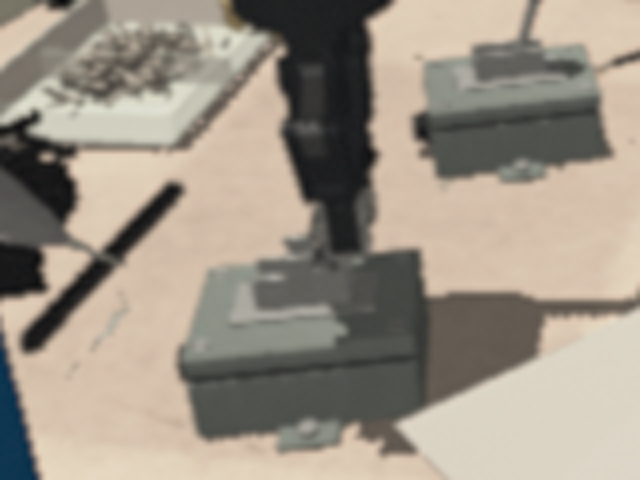

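Both pads sit on the collar's flats: finger at (345,215), collar visible on both sides of it. Next I lift along the lever.

{"fn": "send_rows", "kwargs": {"rows": [[2,[-0.17,0,-0.37],0],[2,[-0.17,0,-0.37],0],[2,[-0.17,0,-0.37],0],[2,[-0.17,0,-0.37],0],[2,[0,0,0],0],[2,[0,0,0],0]], "newtons": 60}}

```text
t: 5.08
tool_pos: [0.5158, 0.2345, 0.096]
tool_rot: [3.066, 0.675, 0.003]
contact_force: [4.7, -3.5, -3.8]
opening: 0.0227
grip_force: 59.2
```

```bash
python3 - <<'E'
from h import *
o=ctrl.get_obs();R=Ro.from_rotvec(o['tool_rot']).as_matrix();print(o['t'],o['tool_pos'],R.T@o['contact_force'],R.T@(o['tool_pos']-np.array([.5216463,.23718592,.08240781])))
d=grab('side');cv2.imwrite('pics/s3.png',cv2.resize(d['frame'][180:300,80:240],None,fx=4,fy=4,interpolation=cv2.INTER_CUBIC)[...,::-1])
E
```

```text
5.075 [0.51581788 0.23446809 0.09602577] [2.81359605 5.16006525 3.84543148] [-6.41006181e-03  5.65518696e-05 -1.36276909e-02]
```

View pics/s3.png

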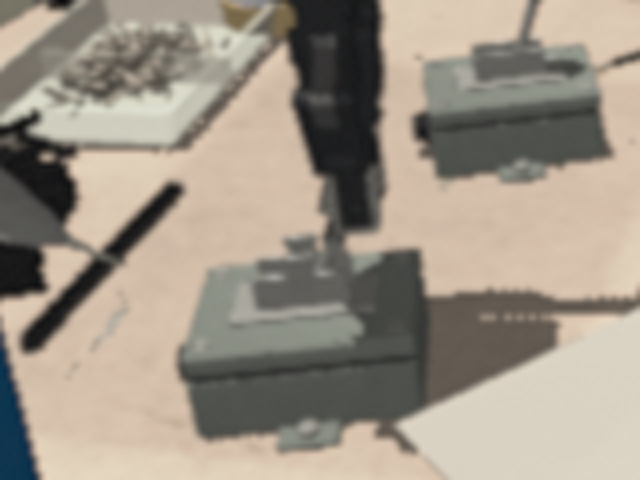

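The collar is about 15 mm up at (355,205) and the lower rod is exposed. Now the swing along the arc, in two halves.

{"fn": "send_rows", "kwargs": {"rows": [[2,[0,0,-0.08],0],[2,[0.6,0,-0.23],0],[2,[0.63,0,-0.19],0],[2,[0.64,0,-0.13],0],[2,[0.65,0,-0.08],0],[2,[0.65,0,-0.02],0],[2,[0,0,0],0]]}}

```text
t: 6.0
tool_pos: [0.5406, 0.2462, 0.1001]
tool_rot: [3.063, 0.675, -0.016]
contact_force: [-1.4, -7.0, -6.4]
opening: 0.0226
grip_force: 59.0
```

```bash
python3 - <<'E'
from h import *
o=ctrl.get_obs();R=Ro.from_rotvec(o['tool_rot']).as_matrix();print(o['t'],o['tool_pos'],R.T@o['contact_force'],R.T@(o['tool_pos']-np.array([.51581788,.23446809,.09602577])))
d=grab('side');cv2.imwrite('pics/s4.png',cv2.resize(d['frame'][180:300,80:240],None,fx=4,fy=4,interpolation=cv2.INTER_CUBIC)[...,::-1])
E
```

```text
6.0 [0.5406376  0.24615972 0.10012812] [-4.1923729   5.73455152  6.42831813] [ 0.02738888 -0.00016315 -0.00440053]
```

View pics/s4.png

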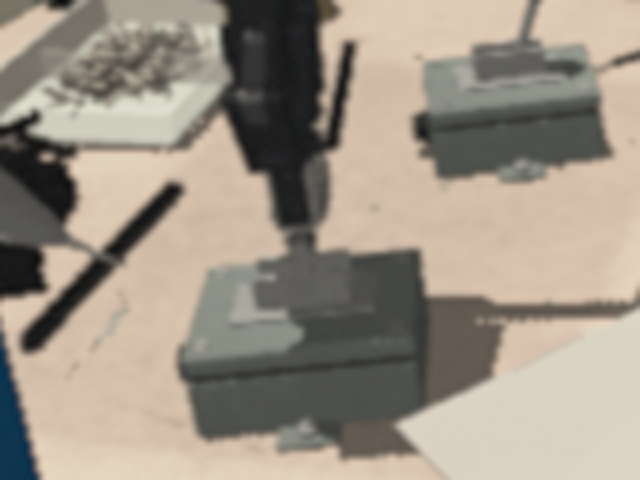

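The lever is nearly upright at (300,240) with the collar still up. Second half next, with extra x for the lag.

{"fn": "send_rows", "kwargs": {"rows": [[2,[0.6,0,-0.08],0],[2,[0.65,0,0.05],0],[2,[0.64,0,0.12],0],[2,[0.64,0,0.15],0],[2,[0.62,0,0.2],0],[2,[0.6,0,0.25],0],[2,[0,0,0],0],[2,[0,0,0],0]]}}

```text
t: 7.05
tool_pos: [0.5747, 0.2622, 0.0939]
tool_rot: [3.064, 0.675, -0.015]
contact_force: [-3.6, -5.2, -4.0]
opening: 0.0232
grip_force: 58.8
```

```bash
python3 - <<'E'
from h import *
o=ctrl.get_obs();R=Ro.from_rotvec(o['tool_rot']).as_matrix();print(o['t'],o['tool_pos'],R.T@o['contact_force'],R.T@(o['tool_pos']-np.array([.51581788,.23446809,.09602577])))
d=grab('side');cv2.imwrite('pics/s5.png',cv2.resize(d['frame'][180:300,80:240],None,fx=4,fy=4,interpolation=cv2.INTER_CUBIC)[...,::-1])
E
```

```text
7.05 [0.57466582 0.26224379 0.09386582] [-5.3884816   3.21620233  4.0269378 ] [ 0.06509034 -0.00047405  0.00150251]
```

View pics/s5.png

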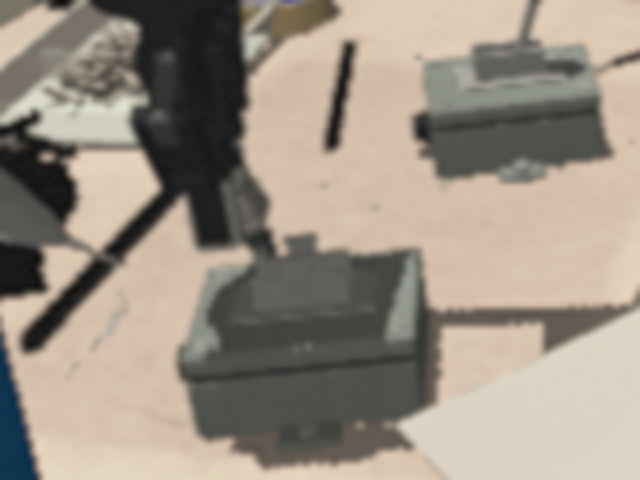

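The lever leans away at about the far end: rod at (262,242), collar at (245,210). A small extra push will confirm the stop.

{"fn": "send_rows", "kwargs": {"rows": [[2,[0.3,0,0.14],0],[2,[0.2,0,0.09],0],[2,[0,0,0],0],[2,[0,0,0],0]]}}

```text
t: 7.6
tool_pos: [0.5759, 0.2629, 0.0908]
tool_rot: [3.062, 0.675, -0.03]
contact_force: [-13.6, -10.9, 3.1]
opening: 0.0231
grip_force: 59.4
```

```bash
python3 - <<'E'
from h import *
o=ctrl.get_obs();R=Ro.from_rotvec(o['tool_rot']).as_matrix();print(o['t'],o['tool_pos'],R.T@o['contact_force'],R.T@(o['tool_pos']-np.array([.51581788,.23446809,.09602577])),o['opening'])
E
```

```text
7.6 [0.5758645 0.2628624 0.090836 ] [-17.00840665   4.14858257  -2.7446413 ] [ 0.06651019 -0.00051651  0.00385941] 0.023120142686001585
```

It is at the stop (17 N). Release and retreat straight up.

{"fn": "send_rows", "kwargs": {"rows": [[2,[-0.3,0,-0.1],0],[4,[0,0,0],0],[8.5,[0,0,0],0],[8.5,[0,0,0],0],[8.5,[0,0,0],0],[8.5,[0,0,0],0],[8.5,[0,0,-2],0],[8.5,[0,0,-4],0],[8.5,[0,0,-4],0],[8.5,[0,0,-4],0]]}}

```text
t: 8.85
tool_pos: [0.5797, 0.2655, 0.2389]
tool_rot: [-3.068, -0.675, -0.003]
contact_force: [0.2, 0.2, -0.6]
opening: 0.0849
grip_force: 0.0
```

```bash
python3 - <<'E'
from h import *
d=grab('side');o=np.zeros((600,640,3),np.uint8);o[:480]=cv2.resize(d['frame'][180:300,80:240],None,fx=4,fy=4,interpolation=cv2.INTER_CUBIC)
cv2.imwrite('pics/s6.png',o[:480,:,::-1])
W=world(d)[190:295,100:205].reshape(-1,3)-H
x=W@X; n=W@np.cross(Z,X); m=(W[:,2]>.04)&(W[:,2]<.12)&(abs(n)<.02)&(abs(x)<.07)
for lo in np.arange(.02,.1,.01):
    k=(abs(n)<.02)&(abs(x)<.07)&(W[:,2]>lo)&(W[:,2]<=lo+.01); print(lo.round(2),k.sum(),x[k].mean().round(4) if k.any() else '',np.ptp(x[k]).round(3) if k.any() else '')
E
```

```text
0.02 142 -0.0028 0.046
0.03 94 0.0048 0.039
0.04 57 0.0204 0.027
0.05 101 0.0214 0.031
0.06 102 0.0225 0.025
0.07 23 0.033 0.012
0.08 40 0.0363 0.012
0.09 0
```

View pics/s6.png

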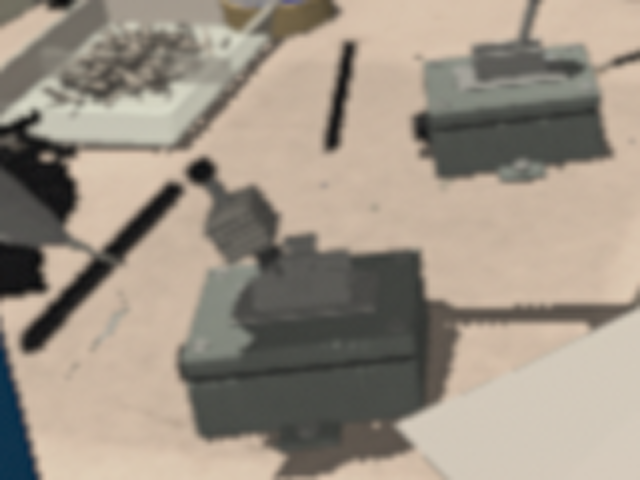

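The lever leans away at the stop: knob at (202,170), collar at (242,222). The collar is about 58 mm from the hinge, so it is home. The ball lever hasn't moved and the robot is clear.

```bash
python3 -c "
from station import ctrl
print(ctrl.finish_job())"
```

```text
the job is handed in; nothing more can be done
None
```

The job is handed in: the collared lever is at its far end stop with the collar back down, the ball-knob lever hasn't moved, and the robot is clear (about 9 s used; no verdict was returned).

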